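# Fetch a sample bottle from under a low shelf with a reacher

## Task

A plastic sample bottle lies under the low wire shelf, held down by a sprung keeper plate, where no hand fits. Take the reacher by its two squeeze plates, slide its open jaws under the shelf over the near end of the bottle, squeeze until the jaws hold it firmly but without crushing its thin wall, and draw it in the jaws completely out from under the shelf. Then let go, so that the bottle lies free on the table between open jaws and the reacher lies on the table too; touch the bottle with nothing but the reacher and leave the timer and the things on the shelf where they are.

Things in the scene. Friction and masses are not known exactly. Their poses are not given: they have to be found in the camera images.
- reacher: Reacher (grabber), 320 mm long, 0.3 kg, lying on the table on two slippery white glide feet, on which it is slid about. Origin at table height under the middle of its squeeze plates; +x along the tool to its jaws, z up. Black handle 120 x 20 mm, aluminium tube, black head at x = 132 to 168 mm (44 mm wide), then the two jaws to x = 257 mm. Nothing of it is above 48 mm.
- reacher_grip (a point): Where to grip: between the two grey upright squeeze plates beside the handle, 27 mm above the reacher's origin. Plates 70 mm long (x), 7 to 47 mm high, outer faces 64 mm apart at rest; take both from above, fingers pressing along the reacher's y. A 6 mm lip points outwards at both ends of each plate, 54 mm clear between. Pressed together they are the trigger that shuts the jaws.
- reacher_jaw (a point): Point midway between the two jaw pads, 235 mm ahead of the reacher's origin and 26 mm above its underside. Each jaw presses with about (squeeze on the plates - 9.3 N) / 1.7.
- trigger_left (a joint): Inward travel of each squeeze plate (the two are linked): 0 m jaws open (80 mm between the pads), about 0.009 m pads on the 50 mm bottle, 0.013 m shut (36 mm between pads, plates 38 mm apart). Return springs: 8 N of squeeze to begin to move, 9.3 N at 0.009 m; below 8 N the tool is held with open jaws. Let go, it springs open.
- jaw_left: Left jaw (reacher's +y side): steel arm with a rubber pad 42 x 24 mm, 14 to 38 mm above the table. Origin on its pivot, 155 mm ahead of the reacher's origin.
- jaw_right: Right jaw (reacher's -y side), mirror image of the left.
- bottle: White plastic sample bottle lying on its side, 154 mm long, body 50 mm across, about 0.2 kg; more than 18 N from either jaw (its drag included) crushes it. Origin under its middle at table height; +x points to its flat base, which faces the shelf's open front; its cap is at the far end. Under the keeper it slips from jaws that press with less than about 5 to 6 N each; past it much less will do.
- bottle_base (a point): Centre of the bottle's base (the near end), 77 mm from its origin, 25 mm high.
- shelf: Low wire shelf, fixed: 240 mm deep (x), 220 mm wide (y), top 86 mm high, 76 mm clear below, leg wires at its four corners. Origin at table height under its middle; -x points out of its open front, whose edge is at x = -120 mm. Below it a grey sprung keeper plate, 60 x 130 mm at x = -10 to 50 mm, presses on the bottle with about 5 N; empty it hangs 44 mm above the table.
- dropper: Small dropper bottle, 27 mm across, 75 mm high, standing on the shelf; leave alone. Origin under its centre.
- sample_jar: Clear jar with black cap, 25 mm across, 61 mm high, standing on the shelf; leave alone. Origin under its centre.
- timer: Dial timer, 72 mm across, 47 mm high, standing on the table; leave alone. Origin under its centre.
Things that resemble listed ones, but are neither listed nor needed, are in the scene too. Leave any purple or turquoise look-alike of the bottle alone.

How it is judged:
By the outcome, as a careful person would: the job done as asked, in the order asked, and still so for the second after the job is handed in, with the robot touching nothing.
It also fails if it takes over 56 s, if anything falls off the work surface, if the arm or the gripper's body presses on something with over 40 N, if the wrist force passes 120 N, or if a joint passes its speed limit or range.

## Robot

A 7-joint arm with a two-finger parallel gripper is mounted at the origin on the work surface; the furniture and walls round the work are solid. World frame = base frame: x ahead of the robot, y to its left, z up, the work surface at z = 0. Lengths are in m, angles in rad, forces in N, time in s.
With the tool pointing down it reaches from about 0.4 to 0.85 m from the base axis. Payload 4.5 kg.
Tool frame: the origin (TCP) lies at the very end of the fingers, on their centre line; the grasp point (between the pads) lies 19 mm behind it; z points along the fingers, y is the line along which they close (so a half turn about z gives the same grasp; the last joint's range is limited). The gripper opens to 88 mm and grips with 3 to 60 N. Pads are 18 mm wide; open, the fingers measure 123 mm over their backs; the gripper's body (75 mm by 187 mm) begins 45 mm behind the grasp point.
Start: joints at [-1.14, 0.689, -0.195, 1.565, 0.157, 0.902, -0.215], TCP at [0.242, 0.576, 0.239] pointing down, gripper open.
Joint ranges: [-3.01, 3.01], [-0.46, 2.08], [-1.47, 1.51], [0.13, 2.56], [-1, 4.14], [0.04, 2.09], [-2.66, 2.66]. Speed limits (rad/s): [2.57, 2.57, 3.14, 3.14, 3.14, 3.14, 3.14].

## Interface

Orientations are given as a 3x3 rotation matrix whose columns are the frame's x, y, z axes.
In Python, from plant import manip, imaging, job gives the robot as it stands.
- The arm moves only by the tool apply_moves, never from a script. Its argument "steps" is a list of rows, each a list of 7 numbers: the turn, a rotation vector about the tool's x, y, z in normalised numbers (1 is 180 degrees), then the shift along the tool's x, y, z in shares of 1000 mm (1.0 is 1000 mm), then the finger opening in mm, from 0 to 88.1. A call has 1 to 12 rows; each row is the pose to reach, as a shift and turn from the pose commanded when the call began, along the tool's axes at that moment; what a row does not reach only later rows make up. A row lasts 1/10 s, in which the tool goes at most 50 mm and 8.59 degrees, less where a joint would pass 70% of its speed; a pose out of reach is approached as far as the arm can. A call with a gripper value outside its range is refused whole. The fingers move at their own pace and stop on an object; "force" is the grip in N (left out, the last holds). Time passes only in rows, so rows that repeat a pose let the fingers close. It gives the time, the measured TCP pose, the force, the opening and the grip force at its end, in the units of the state.
- manip.read_state(): the state, without advancing time (a new reading comes with each control period).
- imaging.snapshot(name): name is "scene" or "top"; returns the picture (480x640x3 uint8, red, green, blue); there is no depth.
- imaging.camera_params(name): a dict with "intrinsics" (3x3 intrinsics, pixels), "dist" ([k1, k2, p1, p2, k3] as OpenCV has them; the pictures are not rectified), "eye" and "attitude" of the camera in the world. Camera axes: x right, y up, looking along -z (the intrinsics and any distortion apply to the point x, -y, -z); pixel columns grow to the right and rows downward; lengths in m; the calibration is good to about 2 mm. A picture is of the moment at which its call begins. camera_params takes no time and is no camera call.
- job.close_job(): hands the job in; it is judged then, once.
The state is a dict: "t": time; "qpos": joint angles; "qvel": joint speeds; "tau": joint torques, N m; "eef_pos": TCP position; "eef_rot": TCP orientation; "contact_force": force on the tool from outside, world axes, zero at the start; "ft_torque": the same for the moment, N m; "finger_gap": opening from 0.0 (shut) to 1.0 (fully open); "grip_force": force on a finger pad.
Only numpy, scipy, OpenCV 4.12 (cv2) and the standard library are available. Lean on these libraries where they do the work, as an engineer would, in place of code of your own. Each camera call takes 0.05 s, during which the arm holds its last target. There are 200 camera calls.

## Working session

There is one attempt and no reset: what is moved stays moved. The work goes in short steps, Python scripts to look and compute and a tool call to move; the robot and the scene stay as the last step left them, time stands still between calls to the robot, and variables do not carry over. Pictures are saved under pics/ and viewed, at most 10 in all, crops included, and the job is handed in when it is done.

Besides the shell and the picture viewer there is one more tool, called by a JSON object that holds its "api" and its "payload". apply_moves: Moves the arm, as the interface text tells. Its arguments: {"type":"object","properties":{"steps":{"type":"array","items":{"type":"array","items":{"type":"number"}}},"force":{"type":"number"}},"required":["steps"]}

```bash
mkdir -p pics; python3 - <<'E'
from plant import manip, imaging, job
import cv2
for n in("scene","top"):
    im=imaging.snapshot(n); cv2.imwrite(f"pics/{n}0.png",im[:,:,::-1]); p=imaging.camera_params(n); print(n,p)
s=manip.read_state(); print(s)
E
```

```text
scene {'intrinsics': array([[469.0778971 ,   0.        , 318.2753937 ],
       [  0.        , 469.0778971 , 238.87681006],
       [  0.        ,   0.        ,   1.        ]]), 'dist': array([-0.01536001,  0.        ,  0.        ,  0.        ,  0.        ]), 'eye': array([-0.27481316, -0.29969335,  0.79818019]), 'attitude': array([[ 0.4626678 ,  0.60343738, -0.64946273],
       [-0.88651972,  0.31110824, -0.34248277],
       [-0.0046137 ,  0.73421727,  0.6788989 ]])}
top {'intrinsics': array([[548.03931711,   0.        , 324.83404341],
       [  0.        , 548.03931711, 232.57198537],
       [  0.        ,   0.        ,   1.        ]]), 'dist': array([-0.09021899,  0.        ,  0.        ,  0.        ,  0.        ]), 'eye': array([0.10149532, 0.05202769, 1.68243847]), 'attitude': array([[-1.02148429e-02,  9.79290813e-01, -2.02200791e-01],
       [-9.99944455e-01, -1.05289296e-02, -4.77784898e-04],
       [-2.59684826e-03,  2.02184679e-01,  9.79343970e-01]])}
{'t': 0.1, 'qpos': array([-1.14017595,  0.68989885, -0.19450407,  1.56619124,  0.15731402,
        0.90253352, -0.21506396]), 'qvel': array([-0.00073072, -0.00233741, -0.00128943, -0.00286498,  0.00031254,
        0.00025987,  0.00130497]), 'tau': array([-4.19013348e-03, -5.28503752e+01, -1.27192754e+00, -1.53838742e+01,
       -5.26037696e-02,  1.94669548e-03,  4.66211850e-05]), 'eef_pos': array([0.24139373, 0.57590183, 0.23800364]), 'eef_rot': array([[-9.22334258e-01,  3.86392633e-01, -4.98893375e-04],
       [ 3.86392928e-01,  9.22332947e-01, -1.56219747e-03],
       [-1.43475797e-04, -1.63363712e-03, -9.99998655e-01]]), 'contact_force': array([-0.37805206, -0.05207035,  0.40154164]), 'ft_torque': array([-0.00313936,  0.01222874, -0.02171389]), 'grip_force': 0.0, 'finger_gap': 1.0015893338414348}
```

View pics/top0.png

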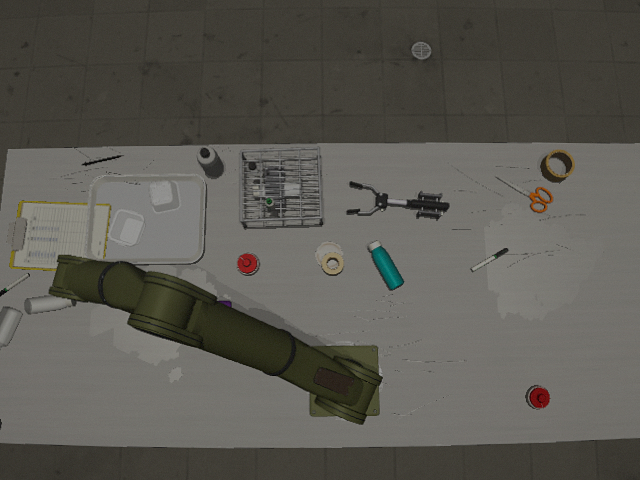

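View pics/scene0.png

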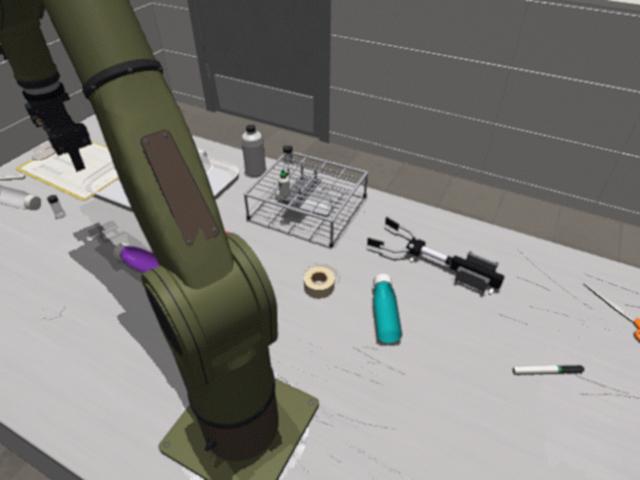

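The top view has shelf at (281,188), reacher handle at about (430,205) with jaws to the left (+y) at (355,200). The arm isn't in the way. I'll look closer.

```bash
cat > h.py <<'E'
import numpy as np, cv2
from plant import imaging, manip
def ray(n,px):
    p=imaging.camera_params(n)
    u=cv2.undistortPoints(np.array(px,float).reshape(-1,1,2),p["intrinsics"],p["dist"]).reshape(-1,2)
    return p["eye"],np.c_[u[:,0],-u[:,1],-np.ones(len(u))]@p["attitude"].T
def onplane(n,px,z):
    e,d=ray(n,px); return e+d*((z-e[2])/d[:,2])[:,None]
def proj(n,P):
    p=imaging.camera_params(n); c=(np.array(P,float).reshape(-1,3)-p["eye"])@p["attitude"]
    c=c*[1,-1,-1]
    return cv2.projectPoints(c,np.zeros(3),np.zeros(3),p["intrinsics"],p["dist"])[0].reshape(-1,2)
E
python3 - <<'E'
from h import *
im=cv2.imread("pics/top0.png")
c=im[140:240,230:330]; a=cv2.resize(c,None,fx=6,fy=6,interpolation=cv2.INTER_CUBIC)
c=cv2.convertScaleAbs(a,alpha=1.5); cv2.imwrite("pics/c1.png",c)
c=cv2.resize(im[170:230,340:460],None,fx=6.5,fy=6.5,interpolation=cv2.INTER_CUBIC); cv2.imwrite("pics/c2.png",cv2.convertScaleAbs(c,alpha=1.5))
s=cv2.imread("pics/scene0.png"); c=cv2.resize(s[140:300,230:390],None,fx=3.7,fy=3.7,interpolation=cv2.INTER_CUBIC); cv2.imwrite("pics/c3.png",c)
E
```

```text
(no output)
```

View pics/c1.png

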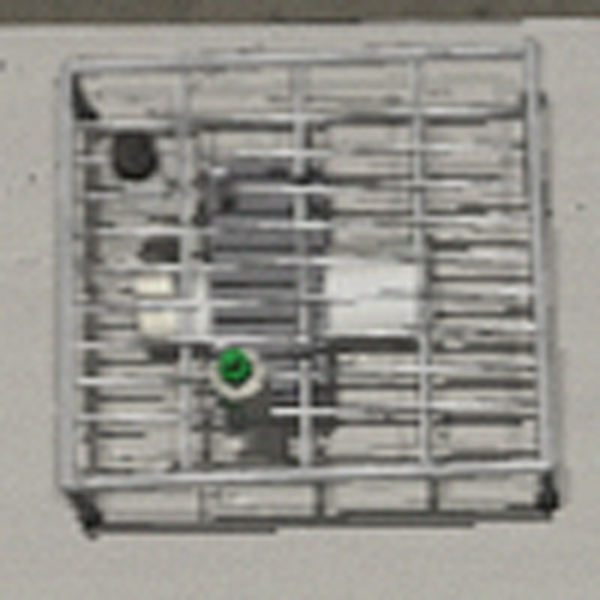

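View pics/c2.png

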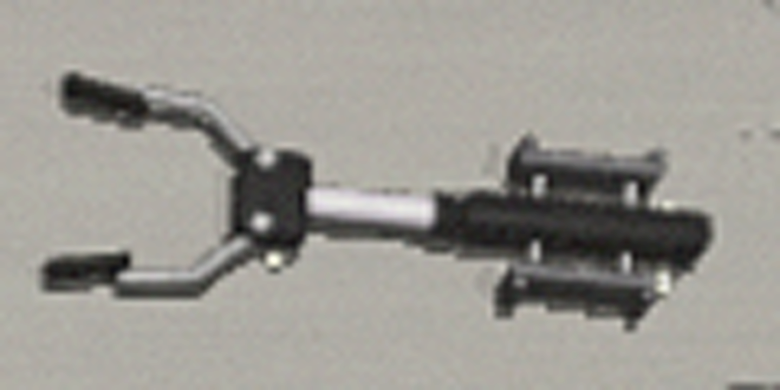

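View pics/c3.png

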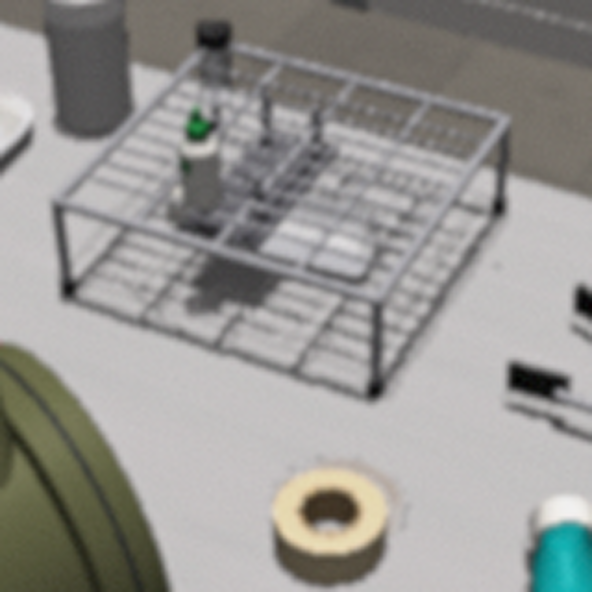

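Crop 1: bottle body right (front) end at crop x≈420, rows 262–350, cap at (155,305); front faces right (-y). Crop 2: plate corners about (525,145), (660,155), (505,310), (632,320); pads (65,90)-(145,105), (45,275)-(128,265).

```bash
python3 - <<'E'
from h import *
np.set_printoptions(precision=4,suppress=True)
f1=lambda P:np.array(P)/6.+[230,140]-.4
f2=lambda P:np.array(P)/6.5+[340,170]-.4
sc=onplane("top",f1([(65,65),(535,45),(548,465),(68,485)]),.082); print("shelf",sc,sc.mean(0))
print("sides",np.linalg.norm(sc-np.roll(sc,-1,0),axis=1))
pl=onplane("top",f2([(525,145),(660,155),(505,310),(632,320)]),.045); print("plates",pl,pl.mean(0))
ja=onplane("top",f2([(65,85),(145,105),(45,270),(128,265)]),.036); print("pads",ja,ja.mean(0))
print("tube/head",onplane("top",f2([(272,205),(320,208),(430,215)]),.03))
d=ja.mean(0)-pl.mean(0); print(np.linalg.norm(d),np.degrees(np.arctan2(d[1],d[0])))
print("base", onplane("top",f1([(420,262),(420,350)]),.03),"cap",onplane("top",f1([(140,280),(140,340)]),.03), onplane("top",f1([(420,300)]),.05))
# crop3 scene: bottle near end
f3=lambda P:np.array(P)/3.7+[230,140]-.4
print("scene shelf",onplane("scene",f3([(60,207),(383,298),(507,120),(215,45)]),.082))
print("bottle front top scene",onplane("scene",f3([(345,235),(370,270),(320,275)]),.045))
# sub-images masks in scene for reacher: plates
s=manip.read_state(); print(s["eef_rot"])
E
```

```text
shelf [[0.694  0.3111 0.082 ]
 [0.7016 0.0688 0.082 ]
 [0.4794 0.064  0.082 ]
 [0.4719 0.3044 0.082 ]] [0.5867 0.1871 0.082 ]
sides [0.2424 0.2223 0.2405 0.2223]
plates [[ 0.5654 -0.2453  0.045 ]
 [ 0.5599 -0.31    0.045 ]
 [ 0.4845 -0.232   0.045 ]
 [ 0.479  -0.2922  0.045 ]] [ 0.5222 -0.2699  0.045 ]
pads [[ 0.6    -0.0263  0.036 ]
 [ 0.5896 -0.0646  0.036 ]
 [ 0.5084 -0.0149  0.036 ]
 [ 0.5104 -0.0545  0.036 ]] [ 0.5521 -0.0401  0.036 ]
tube/head [[ 0.5409 -0.1247  0.03  ]
 [ 0.5392 -0.1478  0.03  ]
 [ 0.5352 -0.2006  0.03  ]]
0.23191864145325466 82.58552824796809
base [[0.6016 0.1305 0.03  ]
 [0.5539 0.1305 0.03  ]] cap [[0.5936 0.2772 0.03  ]
 [0.5611 0.2766 0.03  ]] [[0.5751 0.1295 0.05  ]]
scene shelf [[0.4688 0.2967 0.082 ]
 [0.4838 0.0606 0.082 ]
 [0.7012 0.0684 0.082 ]
 [0.6914 0.3054 0.082 ]]
bottle front top scene [[0.5715 0.1326 0.045 ]
 [0.5452 0.1    0.045 ]
 [0.525  0.1278 0.045 ]]
[[-0.9223  0.3864 -0.0005]
 [ 0.3864  0.9223 -0.0016]
 [-0.0001 -0.0016 -1.    ]]
```

```bash
cat >> h.py <<'E'
def T2(o,yaw,P):
    a=np.radians(yaw);P=np.array(P,float);R=np.array([[np.cos(a),-np.sin(a),0],[np.sin(a),np.cos(a),0],[0,0,1]])
    return P@R.T+[o[0],o[1],0]
def delta(x,y,z,ang):
    "tool-frame shift (mm) and turn about tool z (deg) to put TCP at xyz with tool y at world angle ang"
    s=manip.read_state();R=s["eef_rot"]
    d=R.T@(np.array([x,y,z])-s["eef_pos"])*1000
    cur=np.degrees(np.arctan2(R[1,1],R[0,1])); t=-((ang-cur+180)%360-180)
    tilt=R[:,2]
    print("t",round(s["t"],2),"pos",s["eef_pos"].round(4),"yang",cur.round(2),"z",tilt.round(4),"-> turn",round(t,2),"shift",d.round(1),"gap",round(s["finger_gap"]*88.1,1),"gf",s["grip_force"],"F",s["contact_force"].round(1))
E
python3 - <<'E'
from h import *
delta(.55,.2,.238,30); delta(.5225,-.271,.238,-6.5)
o=(.5225,-.271);yaw=83.5
P=[(sx*35,sy*32,z) for sx in(-1,1) for sy in(-1,1) for z in(7,47)]
P+=[(x,sy*(40+5*k),38) for x in(214,256) for sy in(-1,1) for k in (0,)]+[(132,22,40),(132,-22,40),(168,22,40),(168,-22,40),(0,0,30),(120,0,30)]
W=T2(o,yaw,np.array(P)/1000.)
out=[]
for n,(x,y,w,h) in(("top",(340,170,120,60)),("scene",(360,210,160,90))):
    im=cv2.imread(f"pics/{n}0.png")[y:y+h,x:x+w]; k=780/w
    im=cv2.convertScaleAbs(cv2.resize(im,(780,int(h*k)),interpolation=cv2.INTER_CUBIC),alpha=1.5)
    for q in proj(n,W): cv2.circle(im,tuple(((q-[x,y]+.5)*k).astype(int)),3,(0,0,255),-1)
    out.append(cv2.resize(im,None,fx=.72,fy=.72))
cv2.imwrite("pics/ov.png",np.vstack(out))
E
```

```text
t 0.1 pos [0.2414 0.5759 0.238 ] yang 67.27 z [-5.0e-04 -1.6e-03 -1.0e+00] -> turn 37.27 shift [-4.299e+02 -2.275e+02  4.000e-01] gap 88.2 gf 0.0 F [-0.4 -0.1  0.4]
t 0.1 pos [0.2414 0.5759 0.238 ] yang 67.27 z [-5.0e-04 -1.6e-03 -1.0e+00] -> turn 73.77 shift [-586.5 -672.5    1.2] gap 88.2 gf 0.0 F [-0.4 -0.1  0.4]
```

View pics/ov.png

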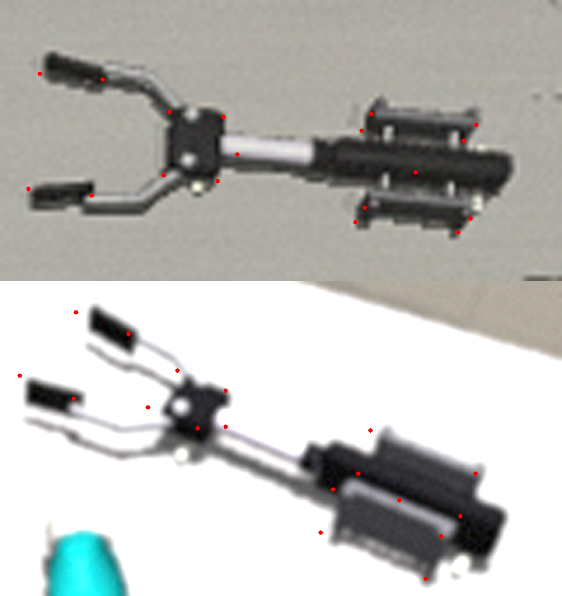

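The overlay fits to a few mm; actual reacher sits about 3 mm further to -y and has yaw ≈82°. Moving over it.

The manual's scale: shifts go in shares of 1000 mm and turns go in shares of 180 degrees. Converting my numbers, -430 mm / 1000 = -0.43, -228 mm / 1000 = -0.228, 45 degrees / 180 = 0.25.

{"api": "apply_moves", "payload": {"steps": [[0,0,0.0278,-0.043,-0.023,0,88],[0,0,0.0556,-0.086,-0.046,0,88],[0,0,0.0833,-0.129,-0.069,0,88],[0,0,0.1111,-0.172,-0.092,0,88],[0,0,0.1389,-0.215,-0.115,0,88],[0,0,0.1667,-0.258,-0.138,0,88],[0,0,0.1944,-0.301,-0.161,0,88],[0,0,0.2222,-0.344,-0.184,0,88],[0,0,0.25,-0.387,-0.207,0,88],[0,0,0.25,-0.43,-0.228,0,88],[0,0,0.25,-0.43,-0.228,0,88],[0,0,0.25,-0.43,-0.228,0,88]]}}

```text
t: 1.3
eef_pos: [0.5503, 0.1986, 0.2382]
eef_rot: [[-0.376, 0.927, -0.001], [0.927, 0.376, -0.0], [-0.0, -0.001, -1.0]]
contact_force: [0.5, 1.5, -0.0]
finger_gap: 0.998
grip_force: 0.0
```

```bash
python3 -c "
from h import *
delta(.5225,-.274,.12,-8)"
```

```text
t 1.3 pos [0.5503 0.1986 0.2382] yang 22.09 z [-8.e-04 -3.e-04 -1.e+00] -> turn 30.09 shift [-427.5 -203.4  118.4] gap 88.0 gf 0.0 F [ 0.5  1.5 -0. ]
```

Converted, -427 mm / 1000 = -0.427, -203 mm / 1000 = -0.203, 30 degrees / 180 = 0.1667.

{"api": "apply_moves", "payload": {"steps": [[0,0,0.0167,-0.043,-0.02,0,88],[0,0,0.0333,-0.086,-0.04,0,88],[0,0,0.05,-0.129,-0.06,0,88],[0,0,0.0667,-0.172,-0.08,0,88],[0,0,0.0833,-0.215,-0.1,0,88],[0,0,0.1,-0.258,-0.122,0.02,88],[0,0,0.1222,-0.3,-0.142,0.04,88],[0,0,0.1444,-0.342,-0.163,0.06,88],[0,0,0.1667,-0.385,-0.183,0.08,88],[0,0,0.1667,-0.427,-0.203,0.1,88],[0,0,0.1667,-0.427,-0.203,0.118,88],[0,0,0.1667,-0.427,-0.203,0.118,88]]}}

```text
t: 2.5
eef_pos: [0.5222, -0.2711, 0.1182]
eef_rot: [[0.135, 0.991, -0.005], [0.991, -0.135, 0.003], [0.002, -0.005, -1.0]]
contact_force: [-0.3, 0.2, -0.7]
finger_gap: 1.0
grip_force: 0.0
```

```bash
python3 - <<'E'
from h import *
delta(.5225,-.274,.008,-8)
im=imaging.snapshot("scene")[:,:,::-1]; x,y,w,h=360,190,170,120
im2=imaging.snapshot("top")[:,:,::-1][160:240,340:470]
a=cv2.resize(np.ascontiguousarray(im[y:y+h,x:x+w]),(700,494)); 
cv2.imwrite("pics/d1.png",a); cv2.imwrite("pics/d1t.png",im2)
E
```

```text
t 2.5 pos [ 0.5222 -0.2711  0.1182] yang -7.77 z [-0.0048  0.0029 -1.    ] -> turn 0.23 shift [ -3.1   1.3 110.1] gap 88.1 gf 0.0 F [-0.3  0.2 -0.7]
```

View pics/d1.png

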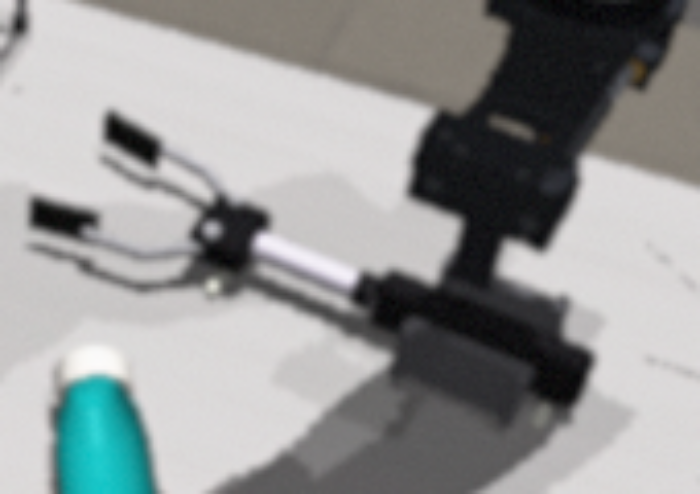

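```bash
python3 - <<'E'
from h import *
np.set_printoptions(precision=4,suppress=True)
P=onplane("scene",np.array([(405,324),(532,377)])/4.118+[359.6,189.6],.047); print("near plate top",P)
P=onplane("scene",np.array([(565,298)])/4.118+[359.6,189.6],.047); print("far plate end",P)
print(onplane("scene",np.array([(300,262)])/4.118+[359.6,189.6],.027))
E
```

```text
near plate top [[ 0.5003 -0.2391  0.047 ]
 [ 0.4931 -0.3083  0.047 ]]
far plate end [[ 0.5595 -0.3113  0.047 ]]
[[ 0.5416 -0.1713  0.027 ]]
```

Converted, 58 mm / 1000 = 0.058, 55 mm / 1000 = 0.055.

{"api": "apply_moves", "payload": {"steps": [[0,0,0,-0.003,0.001,0.02,88],[0,0,0,-0.003,0.001,0.04,88],[0,0,0,-0.003,0.001,0.055,88],[0,0,0,-0.003,0.001,0.058,88]]}}

```text
t: 3.0
eef_pos: [0.5248, -0.2726, 0.062]
eef_rot: [[0.132, 0.991, -0.001], [0.991, -0.132, 0.002], [0.002, -0.001, -1.0]]
contact_force: [-1.0, 0.3, 0.8]
finger_gap: 0.997
grip_force: 0.0
```

Converted, 54 mm / 1000 = 0.054, 48 mm / 1000 = 0.048.

{"api": "apply_moves", "payload": {"steps": [[0,0,0,-0.002,0.001,0.01,88],[0,0,0,-0.002,0.001,0.02,88],[0,0,0,-0.002,0.001,0.03,88],[0,0,0,-0.002,0.001,0.04,88],[0,0,0,-0.002,0.001,0.048,88],[0,0,0,-0.002,0.001,0.054,88],[0,0,0,-0.002,0.001,0.054,88]]}}

```text
t: 3.7
eef_pos: [0.5247, -0.277, 0.0077]
eef_rot: [[0.135, 0.991, -0.001], [0.991, -0.135, 0.001], [0.001, -0.001, -1.0]]
contact_force: [-0.1, 0.1, -0.6]
finger_gap: 0.999
grip_force: 0.0
```

{"api": "apply_moves", "payload": {"steps": [[0,0,0,0,0,0,70],[0,0,0,0,0,0,66],[0,0,0,0,0,0,62],[0,0,0,0,0,0,60],[0,0,0,0,0,0,60],[0,0,0,0,0,0,60],[0,0,0,0,0,0,60],[0,0,0,0,0,0,60]], "force": 5}}

```text
t: 4.5
eef_pos: [0.5257, -0.2776, 0.0091]
eef_rot: [[0.135, 0.991, 0.001], [0.991, -0.135, -0.0], [-0.0, 0.001, -1.0]]
contact_force: [1.2, -1.5, 4.8]
finger_gap: 0.727
grip_force: 5.0
```

```bash
python3 - <<'E'
from h import *
delta(.577,-.15,.008,0)
a=imaging.snapshot("scene")[:,:,::-1][190:310,360:530];b=imaging.snapshot("top")[:,:,::-1][160:240,340:460]
a=cv2.resize(np.ascontiguousarray(a),(595,420));b=cv2.resize(np.ascontiguousarray(b),(595,397))
cv2.imwrite("pics/e1.png",cv2.resize(np.vstack([a,b[:, :]]),None,fx=.73,fy=.73))
E
```

```text
t 4.5 pos [ 0.5257 -0.2776  0.0091] yang -7.74 z [ 1.1e-03 -5.0e-04 -1.0e+00] -> turn -7.74 shift [133.3  33.6   1.1] gap 64.1 gf 5.000122233177535 F [ 1.2 -1.5  4.8]
```

View pics/e1.png

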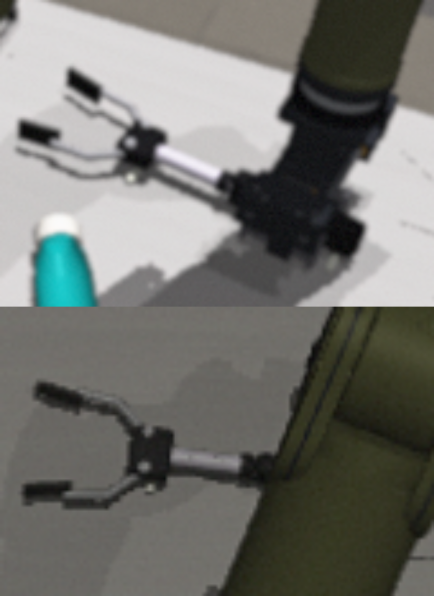

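```bash
python3 - <<'E'
from h import *
np.set_printoptions(precision=4,suppress=True)
P=onplane("top",(np.array([(36,388),(82,404),(24,490),(70,488)])-[0,306.6])/3.62+[339.6,159.6],.036); print(P,P.mean(0))
P=onplane("scene",np.array([(68,72),(103,93),(20,122),(60,134)])/(3.5*.73)+[359.6,189.6],.038); print(P,P.mean(0))
c=np.array([.5257,-.2776]);a=np.radians(82.26);print("pred",c+.235*np.array([np.cos(a),np.sin(a)]))
E
```

```text
[[ 0.6019 -0.0262  0.036 ]
 [ 0.5871 -0.0656  0.036 ]
 [ 0.5112 -0.0141  0.036 ]
 [ 0.5125 -0.0535  0.036 ]] [ 0.5532 -0.0398  0.036 ]
[[ 0.5995 -0.0316  0.038 ]
 [ 0.5857 -0.073   0.038 ]
 [ 0.5111 -0.0183  0.038 ]
 [ 0.5129 -0.0577  0.038 ]] [ 0.5523 -0.0452  0.038 ]
pred [ 0.5573 -0.0447]
```

Converted, 52 mm / 1000 = 0.052, 48 mm / 1000 = 0.048, -7.7 degrees / 180 = -0.0428.

{"api": "apply_moves", "payload": {"steps": [[0,0,-0.0056,0.001,0.006,0,60],[0,0,-0.0111,0.002,0.013,0,60],[0,0,-0.0167,0.003,0.02,0,60],[0,0,-0.0222,0.004,0.027,0,60],[0,0,-0.0278,0.005,0.034,0,60],[0,0,-0.0333,0.006,0.041,0,60],[0,0,-0.0389,0.007,0.048,0,60],[0,0,-0.0428,0.007,0.052,0,60],[0,0,-0.0428,0.007,0.052,0,60],[0,0,-0.0428,0.007,0.052,0,60]]}}

```text
t: 5.6
eef_pos: [0.5775, -0.277, 0.0087]
eef_rot: [[0.0, 1.0, -0.001], [1.0, -0.0, 0.0], [0.0, -0.001, -1.0]]
contact_force: [-0.1, -0.2, 5.4]
finger_gap: 0.725
grip_force: 5.0
```

Converted, 50 mm / 1000 = 0.05, 40 mm / 1000 = 0.04.

{"api": "apply_moves", "payload": {"steps": [[0,0,0,0.01,0,0,60],[0,0,0,0.02,0,0,60],[0,0,0,0.03,0,0,60],[0,0,0,0.04,0,0,60],[0,0,0,0.05,0,0,60],[0,0,0,0.05,0,0,60]]}}

```text
t: 6.2
eef_pos: [0.578, -0.2238, 0.0086]
eef_rot: [[-0.002, 1.0, -0.001], [1.0, 0.002, 0.003], [0.003, -0.001, -1.0]]
contact_force: [-0.3, 1.6, 3.4]
finger_gap: 0.726
grip_force: 5.0
```

```bash
python3 - <<'E'
from h import *
delta(.577,-.09,.009,0)
a=imaging.snapshot("scene")[:,:,::-1][170:270,300:470];b=imaging.snapshot("top")[:,:,::-1][140:240,280:450]
f=lambda m:cv2.convertScaleAbs(cv2.resize(np.ascontiguousarray(m),(510,300),interpolation=cv2.INTER_CUBIC),alpha=1.2)
cv2.imwrite("pics/g1.png",np.vstack([f(a),f(b)]))
E
```

```text
t 6.2 pos [ 0.578  -0.2238  0.0086] yang 0.14 z [-7.0e-04  2.9e-03 -1.0e+00] -> turn 0.14 shift [133.8  -0.6  -0. ] gap 63.9 gf 5.00023317465093 F [-0.3  1.6  3.4]
```

View pics/g1.png

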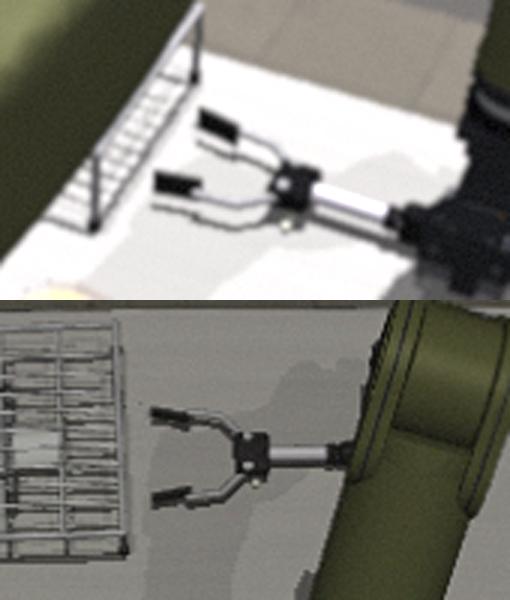

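```bash
python3 - <<'E'
from h import *
np.set_printoptions(precision=4,suppress=True)
f=lambda P:(np.array(P)-[0,300])/3.+[279.6,139.6]
P=onplane("top",f([(152,409),(190,418),(152,501),(190,491)]),.036);print(P,P.mean(0))
print("bottle",onplane("top",f([(60,430),(60,472)]),.03))
im=imaging.snapshot("top"); g=im[:,:,:].min(2); 
for c in (291,293,295,297): print(c,g[176:206,c])
for r in(187,190,193): print(r,g[r,280:312])
E
```

```text
[[ 0.6227  0.0339  0.036 ]
 [ 0.6124 -0.0056  0.036 ]
 [ 0.5234  0.0352  0.036 ]
 [ 0.5337 -0.0043  0.036 ]] [0.5731 0.0148 0.036 ]
bottle [[0.6027 0.1305 0.03  ]
 [0.5572 0.1305 0.03  ]]
291 [ 94 105 108  92  90  81  84 112 117 125 130 134 133 125 133 130 127 122
 117 130  48  44  50 110 108 117  74  95  59 111]
293 [ 80  77 106  97  77  85  92 107 120 129 131 137 117 109 133 130 127 122
 110 138  47  41  53 101 109 115  85  87  56 108]
295 [ 83  77 102  87  81  88  86 105 123 128 133 135 106 111 130 128 128 121
 108 127  49  34  51 103 101 114  77  85  53 109]
297 [ 93  78 108  88  76  93  89  71 120 132 134 135 119 109 131 128 125 119
  89 125  53  34  46 106 105 134  77 100  51 106]
187 [ 95  79  74  75 115 135 133 133 134 134 132 134 134 137 135 135 137 135
 138 112  93  69  83  90 101 108 107 109 106 107 108 105]
190 [ 70  56  55  62  73  98 107 106 104 125 131 133 133 133 133 130 131 131
 132 113  97  84  87  91 104 100  90  89  91  92  92  92]
193 [106  77  63  78  94 117 126 127 123 125 123 122 125 122 123 121 119 119
 122 108  97  79  73  88 104 108 111 109 108 109 108 109]
```

Converted, 80 mm / 1000 = 0.08, 76 mm / 1000 = 0.076.

{"api": "apply_moves", "payload": {"steps": [[0,0,0,0.01,0.001,0,60],[0,0,0,0.022,0.002,0,60],[0,0,0,0.034,0.002,0,60],[0,0,0,0.046,0.002,0,60],[0,0,0,0.058,0.002,0,60],[0,0,0,0.068,0.002,0,60],[0,0,0,0.076,0.002,0,60],[0,0,0,0.08,0.002,0,60],[0,0,0,0.08,0.002,0,60]]}}

```text
t: 7.25
eef_pos: [0.5798, -0.1458, 0.0086]
eef_rot: [[-0.001, 1.0, -0.0], [1.0, 0.001, 0.001], [0.001, -0.0, -1.0]]
contact_force: [0.4, 0.6, 0.9]
finger_gap: 0.728
grip_force: 5.0
```

Converted, 60 mm / 1000 = 0.06, 56 mm / 1000 = 0.056.

{"api": "apply_moves", "payload": {"steps": [[0,0,0,0.008,0,0,60],[0,0,0,0.016,0,0,60],[0,0,0,0.024,0,0,60],[0,0,0,0.032,0,0,60],[0,0,0,0.04,0,0,60],[0,0,0,0.048,0,0,60],[0,0,0,0.056,0,0,60],[0,0,0,0.06,0,0,60],[0,0,0,0.06,0,0,60]]}}

```text
t: 8.15
eef_pos: [0.5801, -0.0856, 0.0086]
eef_rot: [[-0.001, 1.0, 0.0], [1.0, 0.001, 0.001], [0.001, 0.0, -1.0]]
contact_force: [1.2, 1.5, 0.3]
finger_gap: 0.729
grip_force: 5.0
```

```bash
python3 - <<'E'
from h import *
delta(.578,-.084,.009,0)
im=imaging.snapshot("top"); cv2.imwrite("pics/k.png",im[:,:,::-1]); g=im.min(2)
for r in (171,172,173,174,187,191,193,203,204,205,206,207,208): print(r,g[r,270:325])
E
```

```text
t 8.15 pos [ 0.5801 -0.0856  0.0086] yang 0.05 z [ 1.0e-04  1.4e-03 -1.0e+00] -> turn 0.05 shift [ 1.6 -2.  -0.4] gap 64.2 gf 5.000045534397941 F [1.2 1.5 0.3]
171 [ 94 101 105 106 105 105 111 123 129 130 122 125 124 123 115 110  97  98
  99  98  84  69  66  75  82  73  77  79  66  66  59  79  84  88  92  92
  91 104 109 107 107 104 109 101  97 103 108  70  84  97  58  78 102 107
 105]
172 [ 70  71  65  62  70  75  72  75  77  90  83  59  66  75  88  94 100 108
 106 108 106 102 104 106 106  99  97 105  81  97  77  91  96  99 104 104
 104 108 107 107  97  92  88  85  81  91  95  77  82  93  59  76 104 107
 111]
173 [ 64  71  67  71  73  76  77  77  71  94  89  43  59  58  50  78 103 110
 111  99  95  92  94  95  95  87  82  91  81 108  74  76  90  94  93  93
  94  94  96  94 106 107 108 102  98 103 110  94  86  93  62  77 103 110
 100]
174 [ 63  67  68  69  65  68  64  67  47  97  93  45  31  44  45  72  98 101
 104 106 110 110 109 107 102  99  98 100  90 109  80  83  87  94  97 101
  75  55  53  55  54  61  67  60  58  61  67  55  75  99  64  74  94 100
  99]
187 [ 34  36  44  46  43
[... 1336 characters left out ...]
 75  79
  93]
206 [ 66  52  46  50  45  54  62  61  65  58 102  79  41  49  42  39  24  15
  13  21  42  35  38  44  45  41  32  34  35  41  95  67  69  53  29  34
  35  33  29  27  29  68  85  88  91  77  79  78  78  77 104  84  77  82
  93]
207 [ 41  43  45  46  45  36  32  31  27  28 100  77  30  32  41  43  37  37
  43  50  60  54  56  61  76  73  93 103  98  87 105  97 118 129 126 123
 119 114 113 115 114 109 103  95  90  88  77  68  67  67 100  84  78  77
  91]
208 [ 42  43  44  44  45 106 135 136 138 132 126 125 124 120 122 114  96  93
  87  87  74  63  72  68  69  69  64  52  38  34  77  58  42  42  63  83
  85  82  85  86  85  83  86  82  81  94  94  97  98  92 106  84  78  81
  90]
```

{"api": "apply_moves", "payload": {"steps": [[0,0,0,0,0,0,56],[0,0,0,0,0,0,50],[0,0,0,0,0,0,46],[0,0,0,0,0,0,42],[0,0,0,0,0,0,38],[0,0,0,0,0,0,38],[0,0,0,0,0,0,38],[0,0,0,0,0,0,38]], "force": 14}}

```text
t: 9.0
eef_pos: [0.5798, -0.0879, 0.0087]
eef_rot: [[0.001, 1.0, 0.0], [1.0, -0.001, -0.001], [-0.001, 0.0, -1.0]]
contact_force: [1.6, -2.5, -1.4]
finger_gap: 0.525
grip_force: 14.0
```

{"api": "apply_moves", "payload": {"steps": [[0,0,0,0,0,0,38],[0,0,0,0,0,0,38],[0,0,0,0,0,0,38]], "force": 20}}

```text
t: 9.3
eef_pos: [0.5798, -0.0879, 0.0087]
eef_rot: [[0.001, 1.0, 0.0], [1.0, -0.001, -0.001], [-0.001, 0.0, -1.0]]
contact_force: [1.1, -4.2, -2.1]
finger_gap: 0.521
grip_force: 20.0
```

{"api": "apply_moves", "payload": {"steps": [[0,0,0,0,0,0,38],[0,0,0,0,0,0,38],[0,0,0,0,0,0,38],[0,0,0,0,0,0,38]], "force": 26}}

```text
t: 9.7
eef_pos: [0.5797, -0.0879, 0.0087]
eef_rot: [[0.001, 1.0, -0.0], [1.0, -0.001, -0.001], [-0.001, -0.0, -1.0]]
contact_force: [2.2, -4.9, -1.6]
finger_gap: 0.513
grip_force: 26.0
```

Converted, -40 mm / 1000 = -0.04, -37 mm / 1000 = -0.037.

{"api": "apply_moves", "payload": {"steps": [[0,0,0,-0.002,0,0,38],[0,0,0,-0.005,0,0,38],[0,0,0,-0.009,0,0,38],[0,0,0,-0.013,0,0,38],[0,0,0,-0.018,0,0,38],[0,0,0,-0.023,0,0,38],[0,0,0,-0.028,0,0,38],[0,0,0,-0.033,0,0,38],[0,0,0,-0.037,0,0,38],[0,0,0,-0.04,0,0,38]]}}

```text
t: 10.7
eef_pos: [0.5794, -0.1213, 0.0086]
eef_rot: [[-0.006, 1.0, -0.002], [1.0, 0.006, 0.007], [0.007, -0.002, -1.0]]
contact_force: [0.1, 6.8, 3.2]
finger_gap: 0.515
grip_force: 26.0
```

```bash
python3 - <<'E'
from h import *
delta(.578,-.34,.009,0)
im=imaging.snapshot("top"); cv2.imwrite("pics/k2.png",im[:,:,::-1]); g=im.min(2)
for r in (187,191,193): print(r,g[r,270:325])
E
```

```text
t 10.7 pos [ 0.5794 -0.1213  0.0086] yang 0.32 z [-0.0021  0.0074 -1.    ] -> turn 0.32 shift [-218.6   -2.6   -2. ] gap 45.4 gf 26.00016586482525 F [0.1 6.8 3.2]
187 [ 32  35  43  48  42  47  44  44  43  65  95  81  73  73 110 123 119 120
 118 120 123 122 120 120 121 119 123 122 123 109  95 113 123 124 122 122
 122 122 122 122 124  95  77  88  96  96  96  96  77  97  93  81  82  97
  72]
191 [ 78  76  80  75  75  73  74  77  81  75 103  74  64  75  94 122 134 130
 129 134 131 132 132 134 131 132 132 133 136 109  80 119 134 132 134 135
 136 132 134 133 138 105  80  94  70  51  50  53  49  88  96  70  74  94
 102]
193 [ 34  34  34  30  40  46  42  44  42  58 106  74  60  77  94 124 136 131
 131 133 132 131 130 130 134 128 133 132 136 112  93 125 135 134 135 133
 135 133 133 134 133 111  80  90 104  98  91  97  79  87  92  73  76  93
 103]
```

Base moved from column 299 to 311 (≈36 mm), so the bottle follows the 36 mm draw. Continue.

Converted, -68 mm / 1000 = -0.068, -64 mm / 1000 = -0.064.

{"api": "apply_moves", "payload": {"steps": [[0,0,0,-0.004,0,0,38],[0,0,0,-0.01,0,0,38],[0,0,0,-0.016,0,0,38],[0,0,0,-0.022,0,0,38],[0,0,0,-0.028,0,0,38],[0,0,0,-0.034,0,0,38],[0,0,0,-0.04,0,0,38],[0,0,0,-0.046,0,0,38],[0,0,0,-0.052,0,0,38],[0,0,0,-0.058,0,0,38],[0,0,0,-0.064,0,0,38],[0,0,0,-0.068,0,0,38]]}}

```text
t: 11.95
eef_pos: [0.5795, -0.1964, 0.0087]
eef_rot: [[0.001, 1.0, -0.0], [1.0, -0.001, -0.0], [-0.0, -0.0, -1.0]]
contact_force: [-0.8, 2.9, 0.3]
finger_gap: 0.514
grip_force: 26.0
```

Converted, -78 mm / 1000 = -0.078, -74 mm / 1000 = -0.074.

{"api": "apply_moves", "payload": {"steps": [[0,0,0,-0.005,0,0,38],[0,0,0,-0.012,0,0,38],[0,0,0,-0.019,0,0,38],[0,0,0,-0.026,0,0,38],[0,0,0,-0.033,0,0,38],[0,0,0,-0.04,0,0,38],[0,0,0,-0.047,0,0,38],[0,0,0,-0.054,0,0,38],[0,0,0,-0.061,0,0,38],[0,0,0,-0.068,0,0,38],[0,0,0,-0.074,0,0,38],[0,0,0,-0.078,0,0,38]]}}

```text
t: 13.15
eef_pos: [0.5796, -0.2742, 0.0086]
eef_rot: [[0.001, 1.0, -0.0], [1.0, -0.001, -0.0], [-0.0, -0.0, -1.0]]
contact_force: [0.1, 2.0, 0.5]
finger_gap: 0.515
grip_force: 26.0
```

Converted, -70 mm / 1000 = -0.07, -67 mm / 1000 = -0.067.

{"api": "apply_moves", "payload": {"steps": [[0,0,0,-0.005,0,0,38],[0,0,0,-0.012,0,0,38],[0,0,0,-0.019,0,0,38],[0,0,0,-0.026,0,0,38],[0,0,0,-0.033,0,0,38],[0,0,0,-0.04,0,0,38],[0,0,0,-0.047,0,0,38],[0,0,0,-0.054,0,0,38],[0,0,0,-0.061,0,0,38],[0,0,0,-0.067,0,0,38],[0,0,0,-0.07,0,0,38],[0,0,0,-0.07,0,0,38]]}}

```text
t: 14.35
eef_pos: [0.5795, -0.3448, 0.0087]
eef_rot: [[0.001, 1.0, 0.0], [1.0, -0.001, -0.002], [-0.002, 0.0, -1.0]]
contact_force: [-0.2, -1.3, -0.5]
finger_gap: 0.508
grip_force: 26.0
```

```bash
python3 - <<'E'
from h import *
delta(.578,-.34,.009,0)
im=imaging.snapshot("top"); cv2.imwrite("pics/k3.png",im[:,:,::-1]); g=im.min(2)
for r in (188,191,194): print(r,g[r,315:405])
E
```

```text
t 14.35 pos [ 0.5795 -0.3448  0.0087] yang -0.08 z [ 2.0e-04 -1.5e-03 -1.0e+00] -> turn -0.08 shift [ 4.8 -1.5 -0.3] gap 44.7 gf 26.000145357102156 F [-0.2 -1.3 -0.5]
188 [134 131 126 117 112 103  95  95 105 108 110 109 110 107 109 109  99  99
  99  71 125 146 146 143 146 144 130 127 130 128 133 131 134 135 134 134
 135 132 134 135 133 135 136 132 134 136 133 131 134 134 133 132 136 132
 134 135 132 137 135 135 135 133 136 135 135 137 115  85  96  97  99 103
  99 100  99 100 100  99 101 103  67  26  26  30  32  34  30  28  30  23]
191 [ 54  59  63  55 101 104  81  87 105 108 107 107 108 109 107 107 108 101
  98  69 117 133 133 134 131 137 134 133 131 135 135 138 135 136 135 136
 134 135 135 135 137 133 134 136 134 136 131 135 134 135 137 135 135 134
 134 136 133 136 133 133 134 134 135 137 136 134 120  87  90  99  98  99
  98  99  98  96 101 100  99  99  70  24  20  32  36  22  30  29  27  28]
194 [121 120 130 134 113 100  82  88 106 107 107 107 112 108 106 110 110 101
 103  70  81  97  97  98  97 102 108 116 122 120 126 126 128 127 125 131
 128 126 127 127 129 127 128 126 130 127 129 129 129 129 128 125 127 129
 129 128 129 127 128 125 127 127 129 128 126 126 114  81  82  99 100 102
 102 101  99 100 101  99 100 102  65  23  21  34  33 118 125  66  29  27]
```

{"api": "apply_moves", "payload": {"steps": [[0,0,0,0,0,0,46],[0,0,0,0,0,0,46],[0,0,0,0,0,0,50],[0,0,0,0,0,0,54],[0,0,0,0,0,0,58],[0,0,0,0,0,0,62],[0,0,0,0,0,0,66]], "force": 10}}

```text
t: 15.1
eef_pos: [0.5797, -0.3431, 0.0087]
eef_rot: [[0.0, 1.0, 0.0], [1.0, -0.0, 0.0], [0.0, 0.0, -1.0]]
contact_force: [0.4, 0.3, -0.0]
finger_gap: 0.743
grip_force: 0.0
```

{"api": "apply_moves", "payload": {"steps": [[0,0,0,0,0,0,72],[0,0,0,0,0,0,78],[0,0,0,0,0,0,84],[0,0,0,0,0,0,88],[0,0,0,0,0,0,88],[0,0,0,0,0,0,88]]}}

```text
t: 15.7
eef_pos: [0.5797, -0.3433, 0.0087]
eef_rot: [[0.001, 1.0, -0.0], [1.0, -0.001, 0.0], [0.0, -0.0, -1.0]]
contact_force: [0.7, -0.6, -0.6]
finger_gap: 0.997
grip_force: 0.0
```

Converted, -200 mm / 1000 = -0.2, -160 mm / 1000 = -0.16.

{"api": "apply_moves", "payload": {"steps": [[0,0,0,0,0,-0.006,88],[0,0,0,0,0,-0.014,88],[0,0,0,0,0,-0.024,88],[0,0,0,0,0,-0.034,88],[0,0,0,0,0,-0.044,88],[0,0,0,0,0,-0.054,88],[0,0,0,0,0,-0.08,88],[0,0,0,0,0,-0.12,88],[0,0,0,0,0,-0.16,88],[0,0,0,0,0,-0.2,88],[0,0,0,0,0,-0.2,88]]}}

```text
t: 16.8
eef_pos: [0.583, -0.3454, 0.2158]
eef_rot: [[0.001, 1.0, 0.011], [1.0, -0.001, -0.006], [-0.006, 0.011, -1.0]]
contact_force: [0.8, -0.8, 0.1]
finger_gap: 0.998
grip_force: 0.0
```

```bash
python3 - <<'E'
from h import *
delta(.578,-.34,.2,0)
a=imaging.snapshot("scene")[:,:,::-1][130:310,230:560];b=imaging.snapshot("top")[:,:,::-1][140:280,230:487]
f=lambda m:cv2.convertScaleAbs(cv2.resize(np.ascontiguousarray(m),(530,289),interpolation=cv2.INTER_CUBIC),alpha=1.2)
cv2.imwrite("pics/z1.png",np.vstack([f(a),f(b)]))
E
```

```text
t 16.8 pos [ 0.583  -0.3454  0.2158] yang -0.06 z [ 0.011  -0.0059 -0.9999] -> turn -0.06 shift [ 5.5 -5.2 15.8] gap 87.9 gf 0.0 F [ 0.8 -0.8  0.1]
```

View pics/z1.png

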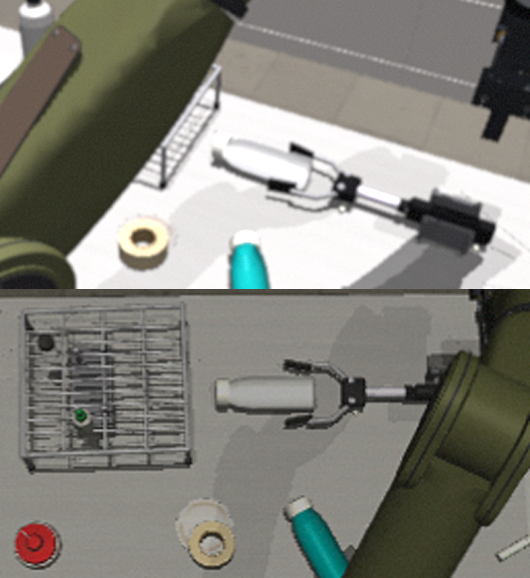

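The bottle (215–315, 393 in the lower panel) lies fully clear of the shelf (edge at 190), between open jaws. The reacher is on the table, and the shelf items and timer look undisturbed. Handing in.

```bash
python3 -c "
from plant import job
print(job.close_job())"
```

```text
the job is handed in; nothing more can be done
None
```

The job is handed in: the last picture shows the bottle on the table, fully out from under the shelf and between the open jaws, with the reacher down beside it, the timer and shelf items looking undisturbed, and about 17 s of the 56 s used.

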